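# Pin the medicine locker's sliding door

### The job

Slide the locker's slatted rosewood door fully shut (a brass tab stands on its top edge), then draw the steel locking pin out of its teak stand and thread it down through the fixed upper brass eye and on through the door's lower eye, so that its tip shows clearly below the lower eye. Finish while still holding the pin there in the gripper, upright, still and with its wooden handle clear above the upper eye (do not let it drop home), so that a seal can be put on. Leave the pill pot, canister, spatula and abacus where they are.

Things in the scene. Friction and masses are not known exactly. Their poses are not given: they have to be found in the camera images.
- locker: low teak locker, fixed, door side to the robot. Origin on the worktop below the eyes' axis; z up; own -y runs along the track away from the eyes, +x into the case. Case: own x 18 to 165, y -405 to -36 mm, top 98 mm high. A teak post, 142 mm high, at own x -22 to 22, y 36 to 66 mm carries the upper eye. The space under the eyes is open.
- door (a joint): opening of the sliding door in m: 0 = fully shut at its stop (eyes then in line), 0.13 = open. It shuts along the locker's own +y; 0.6 kg, about 3 N of friction, stays where left. Slatted rosewood, 18 mm thick, 200 mm long, top edge 111 mm above the worktop.
- door_tab (a point): centre of the upright brass tab on the door's top edge, moving with it; pinch or push it. 14 mm thick along the locker's own x, 30 mm long along own y, standing from 111 to 152 mm above the worktop; this point is at 134 mm. It lies 100 mm from the lower eye's axis, along own -y.
- eye_top (a point): centre of the mouth (top face) of the upper eye, a fixed brass lug 40 x 44 mm and 14 mm thick with a vertical through bore of 17 mm diameter, its edge chamfered 2 mm; top face 134 mm above the worktop. z up.
- eye_low (a point): centre of the mouth (top face) of the lower eye, a like brass lug (40 x 44 x 14 mm, bore 17 mm, 2 mm chamfer) on the door's leading edge that moves with the door; top face 84 mm above the worktop, underside 70 mm; 36 mm of free space between the two lugs. z up.
- pin_grip (a point): centre (half-way up) of the locking pin's rosewood handle, an upright cylinder 24 mm in diameter, 44 mm tall. Below it a straight steel shaft, 12 mm in diameter, 120 mm long, tip tapered over 6 mm; the tip is 142 mm below this point. Pin about 0.12 kg. z along the pin, from tip to handle.
- pin_tip (a point): centre of the pin's tip, the lower end of the steel shaft. At the start it stands upright 60 mm deep in the stand (about 10 mm above the worktop). z along the pin's axis, from tip to handle.
- stand: teak block 60 x 60 x 70 mm fixed to the worktop, with a vertical hole of 15 mm diameter, 60 mm deep, in the middle of its top, holding the pin. Origin at the centre of its underside.
- pot: bystander: closed celadon pill pot, 68 mm in diameter, 76 mm tall; origin at the centre of its underside.
- canister: bystander: pewter canister with domed cap, 66 mm in diameter, 99 mm tall; origin at the centre of its underside.
- spatula: bystander: flat horn spatula lying down, 180 mm long along its own x, 30 mm wide, 6 mm thick; origin near its middle, on the worktop.
- abacus: bystander: small wooden abacus lying flat, 90 x 170 x 20 mm; origin at the centre of its underside.
Not all that is in view belongs to the job. There is more than one size of the part that bears pin_grip; the job needs the smallest.

How it is judged:
By the outcome, as a careful person would: the job done as asked, in the order asked, and still so for the second after the job is handed in, while the arm keeps its last pose, push and grip.
It also fails if it takes over 64 s, if anything falls off the work surface, if the arm or the gripper's body presses on something with over 40 N, if the wrist force passes 120 N, or if a joint passes its speed limit or range.

### The arm

A 7-joint arm with a two-finger parallel gripper is mounted at the origin on the work surface. World frame = base frame: x ahead of the robot, y to its left, z up, the work surface at z = 0. Lengths are in m, angles in rad, forces in N, time in s.
With the tool pointing down it reaches from about 0.425 to 0.975 m from the base axis. Payload 16.7 kg.
Tool frame: the origin (TCP) lies midway between the tips of the shut fingers; the grasp point (between the pads) lies 19 mm behind it (manip.grip_depth is the distance from the TCP to the grasp point, in m); x points along the fingers, y is the direction in which the jaws open and shut, and the axes are right-handed (so a half turn about x gives the same grasp; the last joint's range is limited). The gripper opens to 85 mm and grips with 20 to 120 N. Pads are 22 mm wide; open, the fingers measure 114 mm over their backs; the gripper's body (76 mm by 85 mm) begins 54 mm behind the grasp point. The pads swing forward as they close: fully open they stand 13 mm farther back than shut.
Start: joints at [-1.46, 0.426, 0.074, 1.606, -0.034, 1.111, -0.067], TCP at [0.173, 0.652, 0.231] pointing down, gripper open.
Joint ranges: [-2.85, 2.85], [-0.5, 2.14], [-1.23, 1.37], [0.21, 2.46], [-1.02, 4.16], [0.16, 2.05], [-2.73, 2.73]. Speed limits (rad/s): [1.89, 1.89, 2.39, 2.39, 3.01, 3.01, 3.01].

### API

Orientations are given as [roll, pitch, yaw] about the fixed x, y, z axes, in that order (R = Rz(yaw) Ry(pitch) Rx(roll)).
In Python, from cell import manip, camera, order, search_frame, tip_of, status gives the robot as it stands. The module is installed in compiled form; this text tells all that it offers. Calls block until the motion is done:
- manip.reach(position, orientation): joint-space move of the TCP to a pose.
- manip.movel(position, rate=0.15, attitude=None): straight line of the TCP; attitude=None keeps the orientation; rate is the mean speed in m/s.
- manip.set_joints(angles): joint-space move.
- manip.gripper_to(opening, grasp_force=None): opening from 0.0 (shut) to 1.0 (fully open); grasp_force is the grip in N (None keeps the last); returns when the fingers have stopped.
- manip.wait(seconds).
- manip.inverse_kinematics(position, orientation): joint angles nearest the present ones, or None.
- camera(name): name is "scene" or "top" or "wrist"; returns a dict with "image" (384x512x3 uint8, red, green, blue), "fov_y" (degrees; the focal length in pixels is half the picture's height over the tangent of half this angle, whatever the lens; pixels are square), "cx", "cy" (the principal point, pixels), "k1" (the pictures are not rectified: a ray, as slopes to the right and down, at radius r is drawn at 1 + k1 r^2 times it, then the intrinsics apply), "position" and "orientation" of the camera in the world; the wrist camera has in their place "tool_from_camera" (4x4, takes a point from camera to tool coordinates, whose origin is the TCP and whose axes are the tool frame's). Camera axes: x right, y down, z forward; pixel columns grow to the right and rows downward; lengths in m; the calibration is good to about 2 mm. A picture is of the moment at which its call begins: read the wrist's pose just before it. There is no depth.
A pose or a line that the arm cannot do raises manip.PlanningError and nothing moves.
- order.close_job(): hands the job in, once; it reports no verdict.
Trained networks look in the newest picture that a camera, given by its name, has taken for a name from the list of things; names that differ only in an ending like _2 or _b are one class to them, and where a whole thing is asked for, a point or a joint stands for the part that bears it (a point fixed in the world has none). Each returns a list of dicts, best first, with "confidence" (0 to 1); they miss things now and then, are a little off and sometimes report something else, mostly with a low value. They report only what shows in the picture. A call takes as long as a camera call. They do not tell look-alikes from the thing itself.
- search_frame(query, camera): "location" ([x, y, z] in m, in world coordinates, good to about 4 mm: the middle of the surface that is visible of it).
- tip_of(query, camera): "location" ([x, y, z] in m, in world coordinates, good to about 4 mm: a listed point, or the origin of a listed thing).
Readings, each from a call of its own:
- status.read_time(): time.
- status.read_joints(): joint angles.
- status.read_qvel(): joint speeds.
- status.read_effort(): joint torques, N m.
- status.read_tool_pos(): TCP position.
- status.read_eef_rot(): TCP orientation.
- status.read_ft_force(): force on the tool from outside, world axes, zero at the start.
- status.read_ft_torque(): the same for the moment, N m.
- status.read_grip_width(): opening from 0.0 (shut) to 1.0 (fully open).
Only numpy, scipy, OpenCV 4.12 (cv2) and the standard library are available. Lean on these libraries where they do the work, as an engineer would, in place of code of your own. Each camera call takes 0.05 s, during which the arm holds its last target. There are 200 camera calls.

## Working session

There is one attempt and no reset: what is moved stays moved. The work goes in short steps, each a Python script; the robot and the scene stay as the last script left them, time stands still between calls to the robot, and variables do not carry over. Pictures are saved under pics/ and viewed, about 8 in all and at most 12, crops included, and the job is handed in when it is done.

```bash
mkdir -p pics; cat > h.py <<'E'
import numpy as np, cv2
from scipy.spatial.transform import Rotation as R
from cell import manip, camera, order, search_frame, tip_of, status
def campose(c, tp=None, tr=None):
    if 'tool_from_camera' in c:
        T=np.array(c['tool_from_camera']); Rt=R.from_euler('xyz',tr).as_matrix()
        return Rt@T[:3,:3], Rt@T[:3,3]+tp
    o=np.array(c['orientation'])
    M=R.from_euler('xyz',o).as_matrix() if o.shape==(3,) else (o if o.shape==(3,3) else R.from_quat(o).as_matrix())
    return M,np.array(c['position'])
def snap(n):
    tp=np.array(status.read_tool_pos()); tr=np.array(status.read_eef_rot())
    c=camera(n); c['M'],c['p']=campose(c,tp,tr); c['f']=192/np.tan(np.radians(c['fov_y'])/2); return c
def pix(c,P):
    q=c['M'].T@(np.array(P)-c['p']); s=q[:2]/q[2]; s=s*(1+c['k1']*(s@s)); return s*c['f']+[c['cx'],c['cy']]
def ray(c,uv):
    d=(np.array(uv)-[c['cx'],c['cy']])/c['f']; s=d.copy()
    for _ in range(30): s=d/(1+c['k1']*(s@s))
    return c['M']@np.array([s[0],s[1],1.])
def atz(c,uv,z):
    r=ray(c,uv); return c['p']+r*(z-c['p'][2])/r[2]
def save(c,name,box=None,sc=1):
    im=c['image'][:,:,::-1]
    if box: im=im[box[1]:box[3],box[0]:box[2]]
    cv2.imwrite('pics/'+name,cv2.resize(im,None,fx=sc,fy=sc,interpolation=cv2.INTER_CUBIC))
E
python3 - <<'E'
from h import *
np.set_printoptions(precision=4,suppress=True)
print(status.read_time(),status.read_eef_rot(),manip.grip_depth)
for n in ('scene','top'):
    c=snap(n); save(c,n+'0.png',sc=1.5); print(n,c['position'],c['orientation'],c['fov_y'],c['k1'])
    for q in ('door_tab','eye_top','eye_low','pin_grip','pin_tip','stand','locker','pot','canister','spatula','abacus'):
        for d in tip_of(q,n)[:4]: print(q,round(d['confidence'],2),np.array(d['location']),pix(c,d['location']).round())
print(status.read_time())
E
```

```text
0.0 [-1.5178  1.5695 -1.7776] 0.0187
scene [1.0179 0.7011 0.9858] [-2.3843  0.0209  2.5158] 43.738201085088626 0.009486035594231822
door_tab 0.67 [ 0.5803 -0.116   0.1317] [211. 156.]
eye_top 0.84 [0.5664 0.0664 0.1341] [256. 194.]
eye_top 0.41 [0.6859 0.3146 0.0011] [280. 324.]
eye_low 0.98 [ 0.5733 -0.0205  0.0871] [235. 188.]
pin_grip 0.95 [0.3746 0.3129 0.1916] [393. 204.]
pin_grip 0.77 [0.4626 0.3226 0.1488] [365. 238.]
pin_grip 0.58 [0.4946 0.4027 0.1851] [385. 260.]
pin_grip 0.53 [ 0.36   -0.355   0.0002] [232. 118.]
pin_tip 0.96 [0.4945 0.4055 0.0022] [371. 307.]
stand 0.64 [0.4633 0.3232 0.0032] [355. 275.]
locker 0.75 [ 0.5636  0.0624 -0.0005] [257. 227.]
pot 0.81 [ 0.411  -0.1564  0.0002] [255. 157.]
pot 0.74 [0.5648 0.0644 0.0003] [257. 228.]
canister 0.69 [0.3974 0.0409 0.0006] [301. 194.]
spatula 0.8 [ 0.3634 -0.3535  0.0019] [231. 118.]
abacus 0.66 [0.6867 0.3142 0.0024] [280. 324.]
top [ 0.346  -0.0013  1.1034] [-2.9531  0.03   -1.545 ] 54.57606538524698 -0.01756402154874692
door_tab 0.62 [ 0.5827 -0.1181  0.1338] [315. 168.]
door_tab 0.36 [ 0.3602 -0.3553  0.0007] [392. 256.]
eye_low 0.9 [ 0.5767 -0.0215  0.086 ] [278. 174.]
pin_grip 0.9 [0.495  0.4055 0.1883] [110. 193.]
pin_grip 0.86 [0.3734 0.3124 0.1884] [142. 243.]
pin_grip 0.51 [0.4614 0.3222 0.1559] [146. 209.]
pin_grip 0.5 [ 0.3575 -0.3568  0.0009] [393. 257.]
pin_tip 0.9 [ 0.4912  0.406  -0.002 ] [136. 205.]
pin_tip 0.58 [ 0.3741  0.3179 -0.0029] [162. 245.]
pin_tip 0.51 [0.3981 0.0416 0.0008] [255. 239.]
stand 0.63 [ 0.4612  0.3278 -0.0008] [161. 216.]
locker 0.62 [0.5627 0.0647 0.0028] [249. 184.]
locker 0.46 [ 0.4628  0.3234 -0.0013] [162. 215.]
pot 0.95 [ 0.411  -0.1571  0.0038] [323. 236.]
canister 0.98 [0.3962 0.0422 0.0002] [255. 240.]
spatula 0.9 [ 0.3602 -0.3537  0.0016] [392. 256.]
spatula 0.33 [0.563  0.0633 0.1348] [247. 174.]
abacus 0.95 [ 0.6842  0.3162 -0.0006] [170. 144.]
abacus 0.3 [ 0.5768 -0.0219  0.086 ] [279. 174.]
1.2
```

View pics/scene0.png

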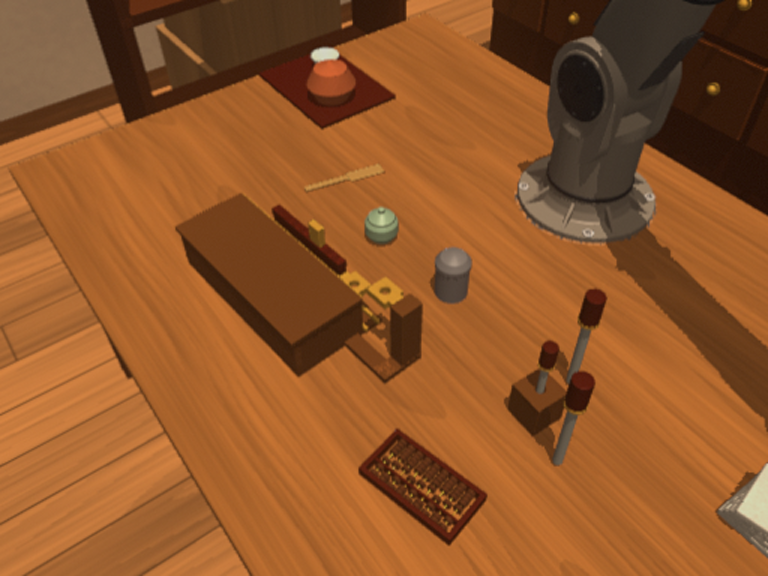

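View pics/top0.png

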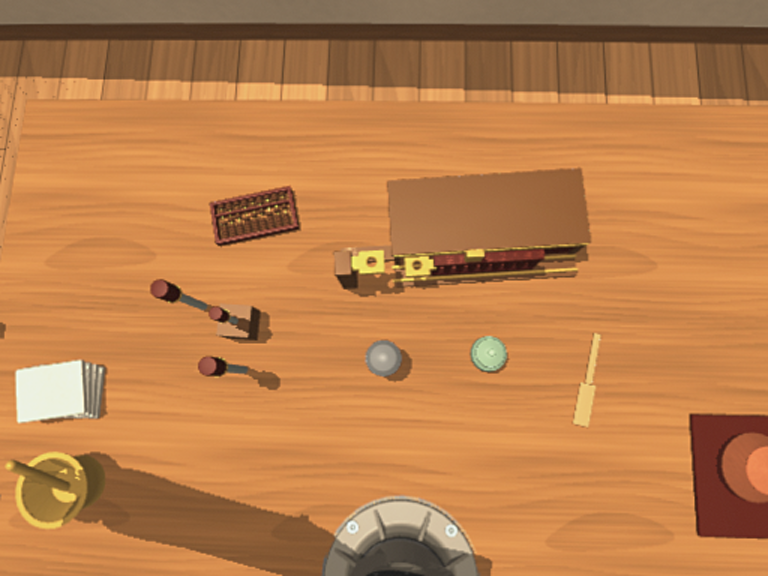

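The pictures show the locker at centre (scene px about 256,194), with the door open about 86 mm. The smallest pin is in the teak stand at (0.462, 0.323). Two larger look-alikes stand bare on the table at (0.494, 0.405) and (0.374, 0.313). I'll shut the door first by pushing the tab from behind with closed fingers.

```bash
cat >> h.py <<'E'
np.set_printoptions(precision=4,suppress=True)
def down(a):  # tool x down, jaw axis y at world angle a
    best=None
    for b in (a,a+np.pi):
        x=np.array([0,0,-1.]);y=np.array([np.cos(b),np.sin(b),0]);M=np.stack([x,y,np.cross(x,y)],1)
        e=R.from_matrix(M).as_euler('xyz')
        yield e
def pick(p,a):
    j0=np.array(status.read_joints()); c=[]
    for e in down(a):
        j=manip.inverse_kinematics(list(p),list(e))
        if j is not None: c.append((abs(np.array(j)-j0).max(),list(e)))
    return min(c,key=lambda t:t[0])[1]
ET=np.array([.5648,.0645]); YAW=0.09
UX=np.array([np.cos(YAW),np.sin(YAW)]); UY=np.array([-np.sin(YAW),np.cos(YAW)])
def ft(): return np.array(status.read_ft_force())
E
python3 - <<'E'
from h import *
tab=np.array([.5815,-.117])
p=list(status.read_tool_pos()); manip.movel([p[0],p[1],.33],rate=.2)
manip.gripper_to(0.0,40)
s=tab-UY*.040
e=pick([*s,.33],YAW); manip.reach([*s,.33],e)
c=snap('wrist'); save(c,'w1.png'); 
for q in ('door_tab','eye_top','eye_low'):
    print(q,[(round(d['confidence'],2),np.array(d['location'])) for d in tip_of(q,'wrist')[:2]])
manip.movel([*s,.12],rate=.15)
print(status.read_time(),status.read_tool_pos(),e,ft(),status.read_grip_width())
print(np.array(c['tool_from_camera']))
E
```

```text
door_tab [(0.96, array([ 0.5758, -0.1167,  0.133 ]))]
eye_top []
eye_low [(0.78, array([ 0.5689, -0.0193,  0.082 ]))]
7.5333 [ 0.5855 -0.157   0.1207] [np.float64(1.4807963267948967), np.float64(1.5707963267948966), np.float64(0.0)] [-0.3374 -0.0334 -0.3978] -0.0015233889216781644
[[-0.001  -0.3029  0.953  -0.143 ]
 [ 1.      0.0008  0.0013 -0.0005]
 [-0.0012  0.953   0.3029 -0.0778]
 [ 0.      0.      0.      1.    ]]<stdin>:6: UserWarning: Gimbal lock detected. Setting third angle to zero since it is not possible to uniquely determine all angles.
```

View pics/w1.png

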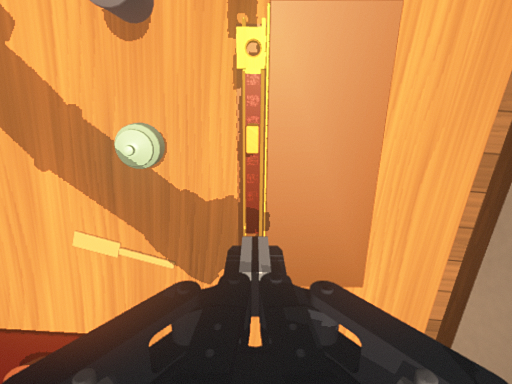

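The wrist view shows the tab (px 252,139) straight ahead of the closed fingers, the track running parallel to the tool and the lower eye at (252,47). Next I push until the door reaches its stop.

```bash
python3 - <<'E' 2>/dev/null
from h import *
p0=np.array(status.read_tool_pos()); f0=ft()
tgt=p0.copy(); d=0
while d<.125:
    step=.02 if d<.085 else .003
    d+=step; q=p0.copy(); q[:2]+=UY*d; q[2]=.12
    manip.movel(list(q),rate=.08 if step>.01 else .04)
    f=(ft()-f0)
    print(round(d,3),np.array(status.read_tool_pos()),f)
    if f[:2]@UY<-14: break
manip.wait(.2); print(ft()-f0,status.read_tool_pos())
p=np.array(status.read_tool_pos()); p[:2]-=UY*.02; manip.movel(list(p),rate=.1)
p[2]=.30; manip.movel(list(p),rate=.25)
g=np.array([*(ET-UY*.13+UX*0),.30]); manip.movel(list(g),rate=.2)
c=snap('wrist'); save(c,'w2.png',(150,0,400,240),2.5)
for n in ('wrist','scene','top'):
  if n!='wrist': c=snap(n)
  for q in ('door_tab','eye_top','eye_low'):
    print(n,q,[(round(d['confidence'],2),np.array(d['location']),pix(c,d['location'])) for d in tip_of(q,n)[:2]])
print(status.read_time())
E
```

```text
0.02 [ 0.5838 -0.1363  0.1201] [ 0.2296 -0.0595 -0.6579]
0.04 [ 0.5819 -0.1169  0.12  ] [-0.0681 -0.8319  0.616 ]
0.06 [ 0.5801 -0.097   0.12  ] [-0.3871 -0.3487  0.3998]
0.08 [ 0.5783 -0.077   0.12  ] [0.9844 0.669  0.9833]
0.1 [ 0.5768 -0.0621  0.1205] [  6.3464 -26.6692 -10.9976]
[  6.7652 -26.1818  -8.9371] [ 0.5767 -0.0621  0.1205]
wrist door_tab [(0.9, array([ 0.5696, -0.0343,  0.1335]), array([251.6172, 149.1339]))]
wrist eye_top [(0.91, array([0.5667, 0.0647, 0.1275]), array([257.8573,  45.1887]))]
wrist eye_low [(0.96, array([0.5624, 0.0618, 0.0804]), array([253.3962,  55.3761]))]
scene door_tab [(0.57, array([ 0.576 , -0.0333,  0.1284]), array([230.0729, 173.9343]))]
scene eye_top [(0.62, array([0.5634, 0.0667, 0.1359]), array([257.4682, 192.9873]))]
scene eye_low [(0.62, array([0.565 , 0.0627, 0.0855]), array([256.2365, 206.0074])), (0.22, array([ 0.4101, -0.16  ,  0.0008]), array([254.3694, 156.4401]))]
top door_tab []
top eye_top []
top eye_low []
11.85
```

View pics/w2.png

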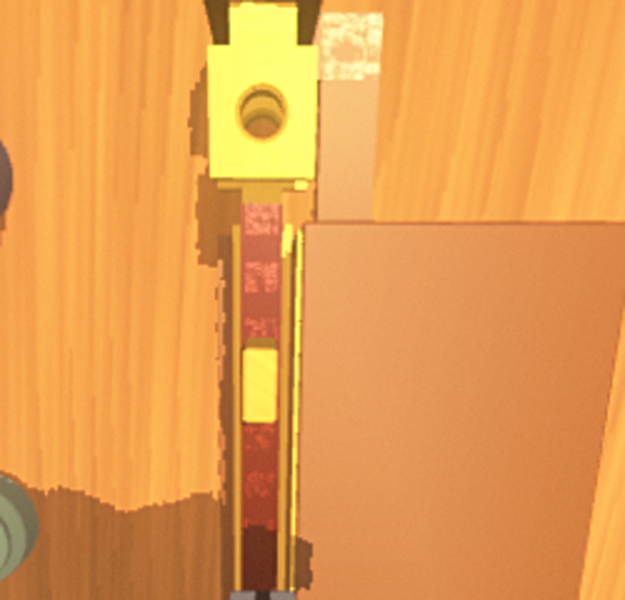

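Force rose to 26 N with the tool stopped, so the door is at its stop, and the two bores show concentric (w2 crop 262,111). Now a close straight-down look at the bore, then the pin.

```bash
python3 - <<'E' 2>/dev/null
from h import *
def bore(c,g,z=.134,r=25):
    u,v=pix(c,[*g,z]).round().astype(int)
    im=c['image'][max(v-r,0):v+r,u-r:u+r]; hsv=cv2.cvtColor(im,cv2.COLOR_RGB2HSV)
    m=(hsv[:,:,2]<170).astype(np.uint8)
    n,l,s,ce=cv2.connectedComponentsWithStats(m)
    for i in range(1,n):
        if s[i,4]>60: print('blob',s[i],atz(c,ce[i]+[u-r,max(v-r,0)],z)[:2])
g=[*(ET-UY*.06),.22]; manip.movel(list(g),rate=.2)
c=snap('wrist'); print(pix(c,[*ET,.134])); bore(c,ET,r=40); save(c,'w3.png',(100,0,412,234),2)
for q in ('eye_top','eye_low'): print(q,[(round(d['confidence'],2),np.array(d['location'])) for d in tip_of(q,'wrist')[:2]])
# to pin
manip.movel([g[0],g[1],.34],rate=.25)
manip.gripper_to(.7,40)
P=np.array([.462,.3225]); A=np.radians(-52)
q=[*P,.34]; e=pick(q,A); manip.reach(q,e)
c=snap('wrist'); save(c,'w4.png')
print(status.read_tool_pos(),status.read_joints(),status.read_time())
for n in ('wrist','scene','top'):
  if n!='wrist': c=snap(n)
  for qq in ('pin_grip','stand'):
    print(n,qq,[(round(d['confidence'],2),np.array(d['location'])) for d in tip_of(qq,n)[:3]])
E
```

```text
[254.5405 124.5598]
blob [ 53  68  27  12 267] [0.5887 0.0404]
blob [28 71 20  4 66] [0.5657 0.0392]
eye_top [(0.81, array([0.5611, 0.0633, 0.1297]))]
eye_low [(0.66, array([0.5583, 0.0646, 0.0813]))]
[0.4626 0.3214 0.3401] [-1.6756  0.3092  1.2082  1.7643 -0.3017  1.2773  1.8366] 15.3083
wrist pin_grip [(0.75, array([0.4493, 0.4976, 0.0152])), (0.63, array([0.4611, 0.3185, 0.156 ])), (0.63, array([0.6738, 0.3286, 0.0291]))]
wrist stand [(0.84, array([0.4604, 0.3246, 0.0026]))]
scene pin_grip [(0.96, array([0.4477, 0.4987, 0.0207])), (0.8, array([0.459 , 0.3221, 0.1474])), (0.56, array([0.6735, 0.3303, 0.0261]))]
scene stand []
top pin_grip [(0.89, array([0.6727, 0.3316, 0.0358])), (0.61, array([0.4625, 0.3163, 0.1488])), (0.59, array([0.4468, 0.4978, 0.0192]))]
top stand [(0.95, array([ 0.4607,  0.3252, -0.0025]))]
```

View pics/w3.png

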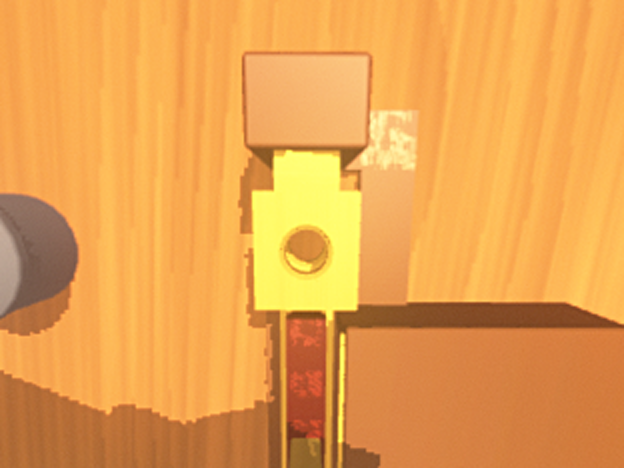

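View pics/w4.png

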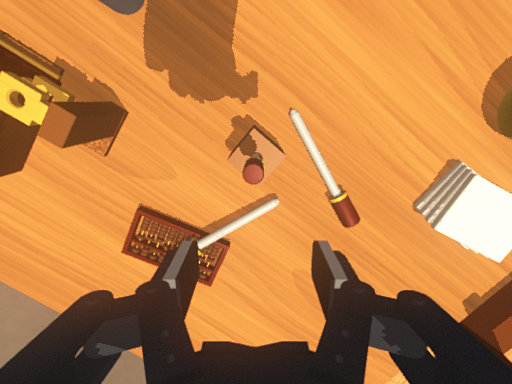

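Both look-alikes have fallen over since the start. One lies at the abacus (w4 px 240,220) and the other near (325,165). The pin itself still stands in its stand (253,172). I'll check the bystanders before going on.

```bash
python3 - <<'E' 2>/dev/null
from h import *
print(ft(),status.read_time())
for n in ('scene','top','wrist'):
  c=snap(n)
  if n=='scene': save(c,'s5.png',sc=1.5)
  for qq in ('abacus','pot','canister','spatula','pin_grip'):
    print(n,qq,[(round(d['confidence'],2),np.array(d['location']),pix(c,d['location']).round()) for d in tip_of(qq,n)[:3]])
E
```

```text
[0.0777 0.4579 0.8822] 15.7083
scene abacus [(0.87, array([ 0.6863,  0.3136, -0.0003]), array([279., 324.]))]
scene pot [(0.87, array([ 0.4096, -0.1579,  0.0027]), array([255., 156.]))]
scene canister [(0.91, array([0.3943, 0.0392, 0.0011]), array([301., 193.]))]
scene spatula [(0.5, array([ 0.3608, -0.3538, -0.0005]), array([232., 118.]))]
scene pin_grip [(0.85, array([0.6721, 0.3302, 0.0312]), array([290., 319.])), (0.74, array([0.4623, 0.3183, 0.1472]), array([363., 237.])), (0.69, array([0.4462, 0.4983, 0.0203]), array([420., 322.]))]
top abacus [(0.59, array([ 0.6854,  0.3141, -0.002 ]), array([171., 144.])), (0.2, array([0.5642, 0.0657, 0.136 ]), array([246., 174.]))]
top pot []
top canister [(0.67, array([ 0.3954,  0.0421, -0.0008]), array([255., 240.]))]
top spatula [(0.97, array([ 0.3572, -0.3541,  0.0014]), array([392., 257.]))]
top pin_grip [(0.78, array([0.6717, 0.3303, 0.0349]), array([162., 145.])), (0.7, array([0.4457, 0.4996, 0.0179]), array([101., 219.])), (0.46, array([0.4604, 0.3167, 0.1511]), array([148., 210.]))]
wrist abacus [(0.87, array([ 0.6809,  0.3137, -0.0011]), array([177., 242.]))]
wrist pot []
wrist canister []
wrist spatula []
wrist pin_grip [(0.91, array([0.4492, 0.496 , 0.0166]), array([340., 209.])), (0.83, array([0.4601, 0.318 , 0.1517]), array([252., 168.])), (0.79, array([0.6735, 0.3311, 0.0315]), array([183., 253.]))]
```

View pics/s5.png

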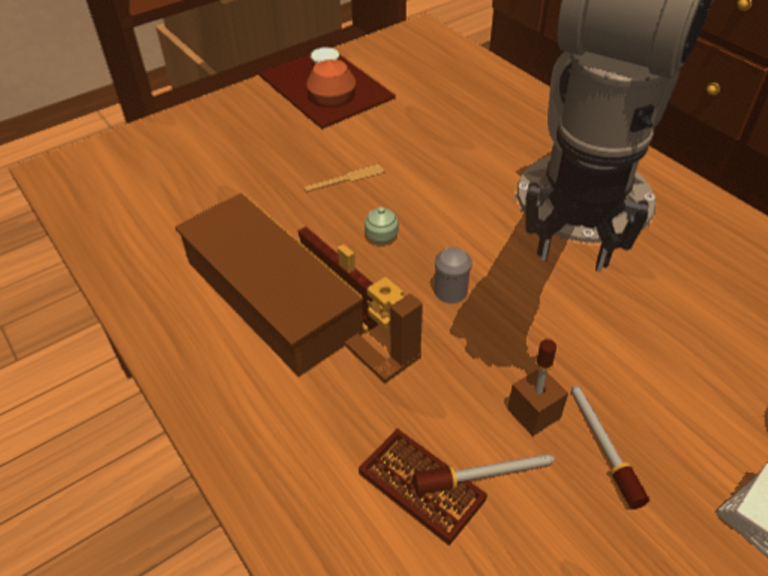

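The abacus, pot, canister and spatula are where they were, the door is shut, and the pin now leans a little toward -y. I'll grip with the jaws along y, centred on the stand's axis, so the pads set it upright.

```bash
python3 - <<'E' 2>/dev/null
from h import *
P=[.461,.3232]; 
q=[*P,.30]; e=pick(q,np.pi/2); manip.reach(q,e)
print('e',e,status.read_joints())
manip.movel([*P,.133],rate=.15)
f0=ft(); manip.gripper_to(0.0,50); manip.wait(.1)
print('grip',status.read_grip_width(),ft()-f0,status.read_tool_pos())
manip.movel([*P,.30],rate=.12)
print('lift',ft()-f0,status.read_tool_pos(),status.read_grip_width(),status.read_time())
E1=np.array([.5634,.0637])
try:
    manip.movel([*E1,.305],rate=.15); print('over',status.read_tool_pos(),status.read_eef_rot(),status.read_joints())
except manip.PlanningError as x: print('plan',x)
for n in ('scene','top','wrist'):
  c=snap(n); save(c,n+'6.png')
  for qq in ('pin_tip','pin_grip','eye_top','eye_low'):
    print(n,qq,[(round(d['confidence'],2),np.array(d['location']),pix(c,d['location']).round()) for d in tip_of(qq,n)[:3] if d['location'][0]<.66 and d['location'][1]<.45])
u,v=pix(snap('scene'),[*E1,.16]).astype(int)
im=cv2.imread('pics/scene6.png')[v-65:v+55,u-60:u+60]; a=cv2.resize(im,None,fx=4,fy=4,interpolation=cv2.INTER_CUBIC)
im=cv2.imread('pics/wrist6.png'); b=cv2.resize(im[:,100:412],(390,480))
cv2.imwrite('pics/c6.png',np.hstack([a[:480],b[:480]])[:, :800]); print(u,v,a.shape)
print(status.read_time())
E
```

```text
e [np.float64(6.123233995736766e-17), np.float64(1.5707963267948966), np.float64(0.0)] [-1.7083  0.446   1.3308  1.8215 -0.4579  1.2416  1.3305]
grip 0.27163962024160976 [-0.7899  0.4143  4.3697] [0.4613 0.3232 0.1334]
lift [-0.5765  0.0422 -1.8899] [0.4607 0.3231 0.2994] 0.2690829097852814 20.5083
over [0.5633 0.0644 0.3049] [2.9937 1.5706 2.9947] [-1.1645  0.3804  1.227   1.806  -0.3806  1.2261  1.7446]
scene pin_tip [(0.78, array([0.5033, 0.4032, 0.0163]), array([369., 306.])), (0.6, array([0.3758, 0.321 , 0.0055]), array([381., 256.])), (0.55, array([0.567 , 0.0647, 0.178 ]), array([256., 181.]))]
scene pin_grip [(0.8, array([0.5633, 0.0653, 0.3184]), array([256., 135.]))]
scene eye_top [(0.97, array([0.5648, 0.0634, 0.1372]), array([256., 192.]))]
scene eye_low [(0.6, array([0.566 , 0.0605, 0.0876]), array([255., 205.]))]
top pin_tip [(0.52, array([0.5614, 0.0621, 0.1852]), array([246., 170.]))]
top pin_grip []
top eye_top [(0.6, array([0.5625, 0.0616, 0.1361]), array([248., 174.]))]
top eye_low [(0.69, array([0.5664, 0.0627, 0.0851]), array([248., 177.]))]
wrist pin_tip [(0.9, array([0.5642, 0.0645, 0.1811]), array([255., 188.])), (0.77, array([0.3744, 0.3244, 0.0044]), array([455.,  10.])), (0.57, array([0.5017, 0.3983, 0.0098]), array([490., 112.]))]
wrist pin_grip [(0.57, array([0.5653, 0.0653, 0.3248]), array([257., 275.])), (0.43, array([ 0.4119, -0.1558,  0.0007]), array([93., 43.]))]
wrist eye_top [(0.82, array([0.5614, 0.0651, 0.1304]), array([256., 173.]))]
wrist eye_low [(0.88, array([0.5588, 0.0618, 0.0808]), array([253., 162.]))]
256 185 (480, 480, 3)
23.3167
```

View pics/c6.png

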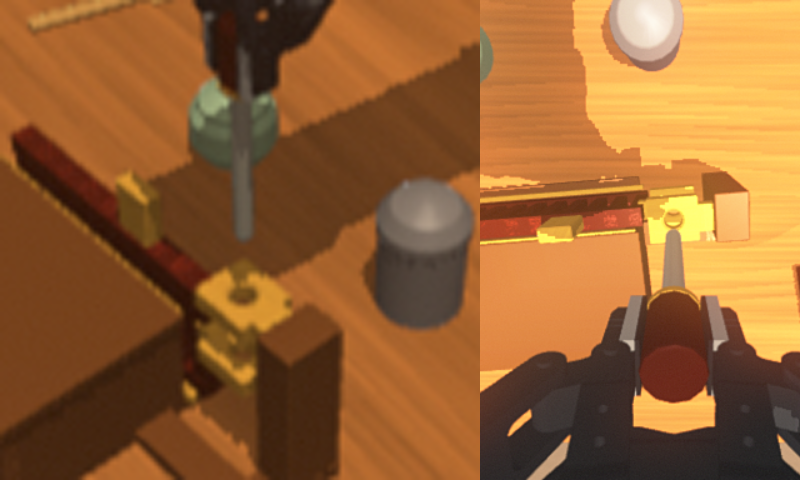

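The pin is held upright, with its tip just above the bore: scene crop tip (244,240) over bore (242,296), wrist tip (673,232) against bore (674,219). I'll lower it to about 6 mm above the eye and compare tip and bore again.

```bash
python3 - <<'E' 2>/dev/null
from h import *
for n,t,b in (('scene',(257,180),(256.5,194)),('wrist',(254.4,185.6),(255.2,175.2))):
    c=snap(n); print(n,'tip',atz(c,t,.1816),'bore',atz(c,b,.134))
p=np.array(status.read_tool_pos()); e=pick([*p],np.pi/2)
manip.movel([.5633,.0640,.264],rate=.1,attitude=e)
out=[]
for n in ('scene','wrist'):
    c=snap(n); tp=np.array(status.read_tool_pos())
    u,v=pix(c,[tp[0],tp[1],.134]).round().astype(int); x0,y0=u-25,v-40
    im=c['image'][y0:y0+60,x0:x0+50,::-1]; out.append(cv2.resize(im,None,fx=8,fy=8,interpolation=cv2.INTER_CUBIC))
    print(n,'origin',x0,y0,'pred tip',(pix(c,[tp[0],tp[1],tp[2]-.1234])-[x0,y0])*8,'pred bore under tip',(pix(c,[tp[0],tp[1],.134])-[x0,y0])*8)
    print('dx 1mm x',(pix(c,[tp[0]+.001,tp[1],.134])-pix(c,[tp[0],tp[1],.134]))*8,'y',(pix(c,[tp[0],tp[1]+.001,.134])-pix(c,[tp[0],tp[1],.134]))*8)
cv2.imwrite('pics/c7.png',np.hstack(out)); print(tp,status.read_time(),ft())
E
```

```text
scene tip [0.5643 0.0669 0.1816] bore [0.5662 0.0665 0.134 ]
wrist tip [0.5614 0.0637 0.1816] bore [0.5631 0.0646 0.134 ]
scene origin 232 153 pred tip [197.2878 302.9133] pred bore under tip [197.5898 318.765 ]
dx 1mm x [-2.6679  1.4657] y [1.9593 1.9485]
wrist origin 229 146 pred tip [203.5061 333.4451] pred bore under tip [203.5214 316.7976]
dx 1mm x [-0.0053  7.9187] y [8.2414 0.0059]
[0.5636 0.0639 0.2646] 24.075 [-0.8547 -0.3478 -0.4888]
```

View pics/c7.png

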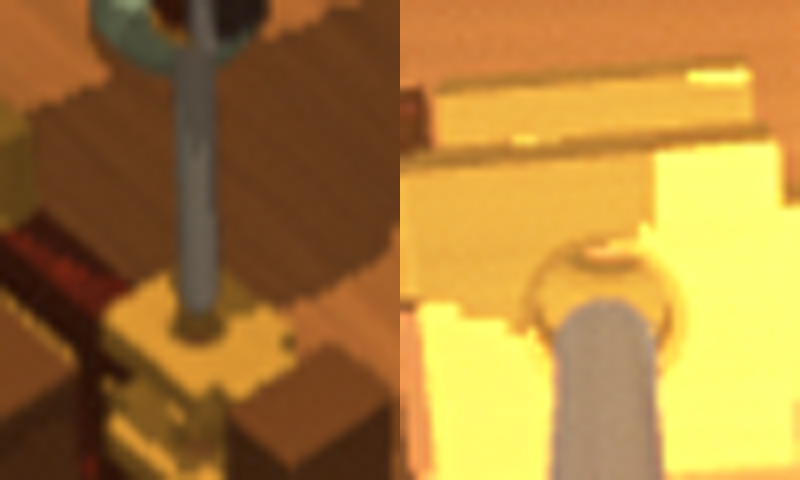

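The pin tip sits within about 1 mm of the bore centre in both views (scene shaft at 198 against bore at 200; wrist shaft at 606 against bore at 604). I'll descend with the wrist force monitored.

```bash
python3 - <<'E' 2>/dev/null
from h import *
x,y=.5635,.0638; e=pick(status.read_tool_pos(),np.pi/2)
manip.wait(.2); f0=ft(); z=.264
while z>.1735:
    z=max(z-.006,.1732); manip.movel([x,y,z],rate=.05,attitude=e)
    f=ft()-f0; tp=np.array(status.read_tool_pos()); print(round(z,4),tp,f,round(status.read_grip_width(),4))
    if f[2]>6: print('stop'); break
    if np.hypot(f[0],f[1])>2.5:   # ease sideways in the direction pushed
        x+=np.clip(f[0]*.0001,-.0005,.0005); y+=np.clip(f[1]*.0001,-.0005,.0005)
print(status.read_time(),x,y)
out=[]
for n in ('scene','wrist'):
    c=snap(n); u,v=pix(c,[x,y,.12]).round().astype(int); x0,y0=u-45,v-60
    out.append(cv2.resize(c['image'][y0:y0+120,x0:x0+90,::-1],None,fx=4.4,fy=4.4,interpolation=cv2.INTER_CUBIC))
    for qq in ('pin_tip','pin_grip','eye_low','door_tab'):
        print(n,qq,[(round(d['confidence'],2),np.array(d['location'])) for d in tip_of(qq,n)[:4]])
cv2.imwrite('pics/c8.png',np.hstack(out))
E
```

```text
0.258 [0.5633 0.0638 0.2576] [ 0.3938 -0.366  -1.4954] 0.2681
0.252 [0.5633 0.0637 0.2516] [ 1.4594 -0.806  -1.3986] 0.268
0.246 [0.5633 0.0638 0.2457] [ 0.6579 -0.1786 -1.0522] 0.2689
0.24 [0.5633 0.0638 0.2397] [ 1.2883 -1.2319 -0.8877] 0.2664
0.234 [0.5633 0.0638 0.2337] [ 1.1091 -1.4058 -1.2226] 0.2637
0.228 [0.5633 0.0638 0.2277] [ 0.678  -1.6514 -1.0549] 0.2645
0.222 [0.5633 0.0638 0.2217] [ 0.8858 -1.0687 -1.1019] 0.2699
0.216 [0.5633 0.0638 0.2157] [ 0.6792 -0.4612 -1.1101] 0.2635
0.21 [0.5633 0.0638 0.2097] [ 1.7771 -0.837  -0.1708] 0.2649
0.204 [0.5633 0.0638 0.2037] [ 0.8941 -0.8447 -0.3069] 0.2668
0.198 [0.5633 0.0638 0.1977] [ 0.7013 -1.074  -1.1096] 0.2715
0.192 [0.5633 0.0638 0.1917] [ 0.5659 -1.4913 -1.3915] 0.2665
0.186 [0.5633 0.0638 0.1857] [ 0.6892 -0.9262 -0.5238] 0.2658
0.18 [0.5633 0.0638 0.1797] [ 0.4425 -0.8507 -0.6098] 0.2676
0.174 [0.5633 0.0638 0.1737] [ 1.1568 -1.0282 -0.6041] 0.2671
0.1732 [0.5635 0.0638 0.1732] [ 0.7045 -1.2666 -1.5023] 0.2669
28.525 0.5635 0.0638
scene pin_tip [(0.84, array([0.3747, 0.3227, 0.0045])), (0.72, array([0.5664, 0.064 , 0.0458])), (0.64, array([0.504 , 0.4001, 0.0145]))]
scene pin_grip [(0.74, array([0.675 , 0.3259, 0.0324])), (0.63, array([0.564 , 0.0643, 0.1888])), (0.62, array([0.4477, 0.4969, 0.0229]))]
scene eye_low [(0.74, array([0.5682, 0.0624, 0.0884]))]
scene door_tab [(0.79, array([ 0.5747, -0.0368,  0.1327]))]
wrist pin_tip []
wrist pin_grip [(0.79, array([0.5647, 0.0641, 0.1925])), (0.62, array([0.6744, 0.329 , 0.0332]))]
wrist eye_low [(0.83, array([0.5625, 0.0616, 0.0817]))]
wrist door_tab [(0.68, array([ 0.5681, -0.0362,  0.1303]))]
```

View pics/c8.png

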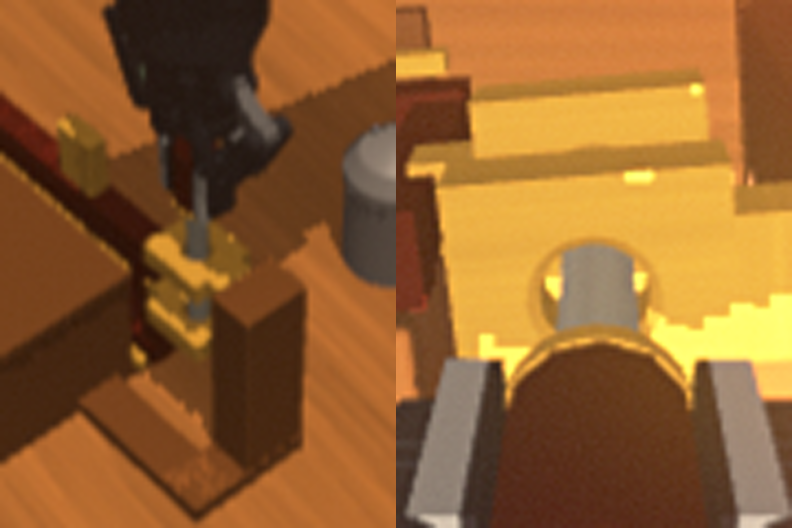

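The pin runs through the upper eye (c8 scene crop 197,240) and into the lower one (200,305), with no contact force. The handle is clear above the upper eye and the door is still at its stop. A last stillness check, then I hand in.

```bash
python3 - <<'E' 2>/dev/null
from h import *
manip.wait(.5); print(np.abs(status.read_qvel()).max(),status.read_tool_pos(),ft(),status.read_grip_width(),status.read_eef_rot())
c=snap('scene')
for q in ('abacus','pot','canister','spatula'): print(q,[np.array(d['location']) for d in tip_of(q,'scene')[:1]])
order.close_job(); print(status.read_time())
E
```

```text
0.002547985590547915 [0.5635 0.0638 0.1732] [-1.4254  0.1128 -1.6962] 0.2710636987140479 [-0.0119  1.5708 -0.0119]
abacus [array([0.6865, 0.3122, 0.0009])]
pot []
canister [array([0.3961, 0.038 , 0.0028])]
spatula [array([ 0.3637, -0.3543, -0.0009])]
the job is handed in; nothing more can be done
the job is handed in; nothing more can be done
```

The job is handed in, but the two larger look-alike pins fell over along the way. The door is shut, and the small pin is held upright through both eyes.

**Door:** I pushed it by its tab to the stop, where the force rose to about 26 N. The tab still read in its shut place with the pin in.

**Pin:** I drew it from the stand and threaded it down through both eyes, with no contact force above about 2 N on the way. The tip is at about z = 0.046–0.050 m, roughly 20 mm below the lower eye. I did not see it directly below the eye: that height comes from the tool position and one network reading from the scene camera. The handle is about 36 mm above the upper eye. At hand-in the arm was still (joint speed about 0.003 rad/s) and holding the pin. It took about 29 s of the 64 s.

**Checks that failed or disagreed:**
- **Fallen look-alikes:** they stood loose on the table and toppled between the first picture and the approach to the stand. I did not see what caused it; the arm may have brushed them. Both are still on the worktop, but one now rests on the abacus.
- **Bystanders:** the abacus, canister and spatula read within about 4 mm of where they started. The network missed the pot in the last picture; it was unmoved in the mid-job check, and nothing went near it afterwards.

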